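Roll the hand rollers on the sprung plate and reject the one that wobbles

TASK

One of the two label rollers in the aluminium rack has a drum that wobbles: take a roller by its handle, press it lightly on the sprung steel plate and roll it along for two thirds of a turn or more, pressing so that the plate gives but never goes down to its stop, and feel whether it runs true (one or both, as you need). Hang the wobbling roller in the red stand, and leave the true one hanging in the aluminium rack.

Things in the scene. Friction and masses are not known exactly. Their poses are not given: they have to be found in the camera images.
- roller_1: loose hand roller, 0.2 to 0.3 kg, both alike: dark wooden block handle (22 mm along x, 26 along y, 34 to 84 mm above the origin) on a steel fork with a dark rubber drum, 36 mm diameter, 44 wide, one thin yellow line along it. Origin on the axle, mid drum; z up the handle, y along the axle; rolls along x. Cross bar 20 (x) x 84 (y) mm, 24 to 34 mm above the origin; fork cheeks reach 28 mm to each side
- roller_2: loose hand roller, 0.2 to 0.3 kg, both alike: dark wooden block handle (22 mm along x, 26 along y, 34 to 84 mm above the origin) on a steel fork with a dark rubber drum, 36 mm diameter, 44 wide, one thin yellow line along it. Origin on the axle, mid drum; z up the handle, y along the axle; rolls along x. Cross bar 20 (x) x 84 (y) mm, 24 to 34 mm above the origin; fork cheeks reach 28 mm to each side
- drum_1 (a joint): turning of roller_1's drum, rad; -0.5 to 0.5 at the start, grows as it rolls toward its own +x, no end stops, light friction. One of the two drums (not told which) is mounted 2 mm off its centre: its underside rises and falls 4 mm in a turn; the other is true
- drum_2 (a joint): turning of roller_2's drum, rad; -0.5 to 0.5 at the start, grows as it rolls toward its own +x, no end stops, light friction. One of the two drums (not told which) is mounted 2 mm off its centre: its underside rises and falls 4 mm in a turn; the other is true
- home_rack: fixed low aluminium rack on a dark base, 72 x 196 x 64 mm, with two seats side by side along its y, each holding a roller at the start; origin at the centre of its underside, z up
- home_seat_left (a point): axle (origin) of a roller seated in the rack's seat at its +y end, 30 mm above the worktop; z up, y along the axle (either way round). The drum hangs between two cheeks 70 mm apart, 6 mm thick; the cross bar lies in notches 26 mm wide, floor 24 mm and horns 34 mm above this point; play 3 mm each way in x, 4 mm in y
- home_seat_right (a point): axle (origin) of a roller seated in the rack's seat at its -y end, 30 mm above the worktop; z up, y along the axle (either way round). The drum hangs between two cheeks 70 mm apart, 6 mm thick; the cross bar lies in notches 26 mm wide, floor 24 mm and horns 34 mm above this point; play 3 mm each way in x, 4 mm in y
- reject_stand: fixed red stand with one seat, empty at the start, 72 x 96 x 64 mm; origin at the centre of its underside, z up
- reject_seat (a point): axle (origin) of a roller seated in the red stand, 30 mm above the worktop; z up, y along the axle (either way round). The drum hangs between two cheeks 70 mm apart, 6 mm thick; the cross bar lies in notches 26 mm wide, floor 24 mm and horns 34 mm above this point; play 3 mm each way in x, 4 mm in y
- plate_base: fixed grey base, 150 x 110 x 12 mm, of the sprung rolling plate; origin at the centre of its underside. The bright steel plate above it, 160 (x) x 116 (y) mm, moves only straight down: it gives from 0.6 N, then sinks 1 mm per 1.2 N, to a hard stop at 10 mm (12.6 N). This pose does not follow the sinking
- plate_top (a point): centre of the unloaded steel plate's top, 45 mm above the worktop; x is the way to roll (a drum's whole turn is 113 mm), z up. 5 to 6 N is a good pressure: carried along level, the off-centre drum changes it by 2.4 to 4.8 N within half a turn, the true one hardly at all
Not all that is in view belongs to the job. Leave any pink look-alike of the roller_2 alone.

How it is judged (in metres and radians):
On the way:
1. one of the rollers has been rolled along the plate under pressure, its drum turned to more than 3.6 rad either way ((((value of joint drum_1 above 3.6 rad or value of joint drum_1 below -3.6 rad) and contact force between roller_1 and plate_base above 0.5 N) or ((value of joint drum_2 above 3.6 rad or value of joint drum_2 below -3.6 rad) and contact force between roller_2 and plate_base above 0.5 N))), for 0.05 s.
At the end, for the whole second after the job is handed in: the wobbling roller hangs at rest in the red stand and the true roller hangs at rest in either seat of the aluminium rack: each axle within 8 mm of its seat point sideways and 4 mm in height, upright within 0.12 rad and in line with the seat within 0.25 rad (horizontal distance between roller_2 and reject_seat below 0.008 m and z of roller_2 in the frame of reject_seat between -0.004 and 0.004 m and angle between roller_2's own z axis and vertical below 0.12 rad and angle between the y axis of roller_2 and the y axis of reject_seat, either way round below 0.25 rad and linear speed of roller_2 below 0.02 m/s and ((horizontal distance between roller_1 and home_seat_left below 0.008 m and z of roller_1 in the frame of home_seat_left between -0.004 and 0.004 m and angle between roller_1's own z axis and vertical below 0.12 rad and angle between the y axis of roller_1 and the y axis of home_seat_left, either way round below 0.25 rad and linear speed of roller_1 below 0.02 m/s) or (horizontal distance between roller_1 and home_seat_right below 0.008 m and z of roller_1 in the frame of home_seat_right between -0.004 and 0.004 m and angle between roller_1's own z axis and vertical below 0.12 rad and angle between the y axis of roller_1 and the y axis of home_seat_right, either way round below 0.25 rad and linear speed of roller_1 below 0.02 m/s))); the robot touches nothing.
It fails at once if a roller or the robot presses the sprung plate down onto its stop (more than 12.6 N) (contact force between any of roller_1, roller_2, the fingers and plate_base above 12.6 N).
It also fails if it takes over 72 s, if anything falls off the work surface, if the arm or the gripper's body presses on something with over 40 N, if the wrist force passes 120 N, or if a joint passes its speed limit or range.

ROBOT

A 6-joint arm with a two-finger parallel gripper is mounted at the origin on a cart in front of the work surface, level with it; the furniture and walls round the work are solid. World frame = base frame: x ahead of the robot, y to its left, z up, the work surface at z = 0. Lengths are in mm, angles in rad, forces in N, time in s.
With the tool pointing down it reaches from about 350 to 925 mm from the base axis. Payload 6.4 kg.
Tool frame: the origin (TCP) lies at the very end of the fingers, on their centre line; the grasp point (between the pads) lies 19 mm behind it (r.hold_point_z is the z of the grasp point in the tool frame, in mm); z points along the fingers, y is the line along which they close (so a half turn about z gives the same grasp; the last joint's range is limited). The gripper opens to 94 mm and grips with 3 to 60 N. Pads are 16 mm wide; open, the fingers measure 119 mm over their backs; the gripper's body (75 mm by 177 mm) begins 78 mm behind the grasp point.
Start: joints at [1.08, 0.245, 1.558, -0, 1.339, -0.174], TCP at [202.49, 617.666, 205.455] pointing down, gripper open.
Joint ranges: [-3.13, 3.13], [-1.02, 2.26], [0.13, 2.54], [-0.95, 4.09], [0.21, 2.88], [-2.74, 2.74]. Speed limits (rad/s): [2.57, 2.57, 3.14, 3.14, 3.14, 3.14].

INTERFACE

Orientations are given as a rotation vector (axis times angle).
In Python, from cell import r, move_gripper, solver, optics gives the robot as it stands. Calls block until the motion is done:
- r.reach(position, orientation): joint-space move of the TCP to a pose.
- r.servo_line(position, rot=None, rate=150): straight line of the TCP; rot=None keeps the orientation; rate is the mean speed in mm/s.
- r.movej(angles): joint-space move.
- move_gripper(opening, grasp_force=None): finger opening in mm; grasp_force is the grip in N (None keeps the last); returns when the fingers have stopped.
- r.hold(seconds).
- solver.solve_ik(position, orientation): joint angles nearest the present ones, or None.
- r.observe(): the state.
- optics.get_image(name): name is "scene" or "side" or "wrist"; returns a dict with "pixels" (384x512x3 uint8, blue, green, red), "depth" (384x512 float32, mm along the optical axis (not along the pixel's ray), 0 where there is no reading), "fx", "fy", "cx", "cy" (pixels), "cam_to_world" (4x4, takes a point from camera to world coordinates); the wrist camera has in their place "T_tool_cam" (4x4, takes a point from camera to tool coordinates, whose origin is the TCP and whose axes are the flange's). Camera axes: x right, y up, looking along -z (the intrinsics and any distortion apply to the point x, -y, -z); pixel columns grow to the right and rows downward; lengths in mm; the calibration is good to about 2 mm. A picture is of the moment at which its call begins: read the wrist's pose just before it.
A pose or a line that the arm cannot do raises r.MotionError and nothing moves.
- r.finish_job(): hands the job in; it is judged then, once.
The state is a dict: "t": time; "qpos": joint angles; "qd": joint speeds; "joint_torque": joint torques, N m; "tool_pos": TCP position; "ee_rot": TCP orientation; "wrist_force": force on the tool from outside, world axes, zero at the start; "moment": the same for the moment, N m; "width": finger opening in mm; "gripper_force": force on a finger pad.
Only numpy, scipy, OpenCV 4.12 (cv2) and the standard library are available. Lean on these libraries where they do the work, as an engineer would, in place of code of your own. Each camera call takes 0.05 s, during which the arm holds its last target. There are 200 camera calls.

## Working session

There is one attempt and no reset: what is moved stays moved. The work goes in short steps, each a Python script; the robot and the scene stay as the last script left them, time stands still between calls to the robot, and variables do not carry over. Pictures are saved under pics/ and viewed, at most 10 in all, crops included, and the job is handed in when it is done.

```bash
mkdir -p pics; ls; python3 - <<'E'
from cell import r, optics
import cv2, numpy as np, pickle
s=r.observe(); print(s)
for n in ("scene","side"):
    im=optics.get_image(n); pickle.dump(im,open(f'pics/{n}.pkl','wb')); cv2.imwrite(f'pics/{n}0.png',cv2.resize(im["pixels"],(768,576)))
    print(n,im["fx"],im["fy"],im["cx"],im["cy"],im["cam_to_world"],[k for k in im])
E
```

```text
pics
{'t': 0.0, 'qpos': array([ 1.07992088e+00,  2.45791423e-01,  1.55897962e+00, -1.55593052e-05,
        1.33870670e+00, -1.74094469e-01]), 'qd': array([0.00014215, 0.00010201, 0.00107965, 0.00123977, 0.00093907,
       0.00087538]), 'joint_torque': array([ 8.55382987e-04, -4.15833163e+01, -3.14609814e+01,  6.85727410e-02,
        3.31322802e-02, -1.63731352e-04]), 'tool_pos': array([202.19301667, 617.12999067, 204.37834694]), 'ee_rot': array([-4.95419850e-01, -3.10167375e+00,  2.80613516e-03]), 'wrist_force': array([-0.1027425 ,  0.69191917,  0.17418691]), 'moment': array([ 0.04752701,  0.01309549, -0.00982479]), 'gripper_force': 0.0, 'width': 93.81608669865216}
scene 394.80065588853995 394.80065588853995 254.05100031124226 194.35168203741588 [[ 7.17792689e-01  4.24159875e-01 -5.52143148e-01 -5.53781669e+01]
 [-6.96223311e-01  4.29470305e-01 -5.75176806e-01 -5.14425380e+02]
 [-6.83783599e-03  7.97272637e-01  6.03580638e-01  6.35106317e+02]
 [ 0.00000000e+00  0.00000000e+00  0.00000000e+00  1.00000000e+00]] ['pixels', 'depth', 'fx', 'fy', 'cx', 'cy', 'cam_to_world']
side 400.6384275764466 400.6384275764466 249.55229994267054 192.45001017886693 [[ 9.71577517e-01  1.51716905e-01 -1.81711608e-01  2.40863743e+02]
 [-2.36324349e-01  5.77193924e-01 -7.81663595e-01 -9.29430388e+02]
 [-1.37087453e-02  8.02389653e-01  5.96643039e-01  8.27967289e+02]
 [ 0.00000000e+00  0.00000000e+00  0.00000000e+00  1.00000000e+00]] ['pixels', 'depth', 'fx', 'fy', 'cx', 'cy', 'cam_to_world']
```

View pics/scene0.png

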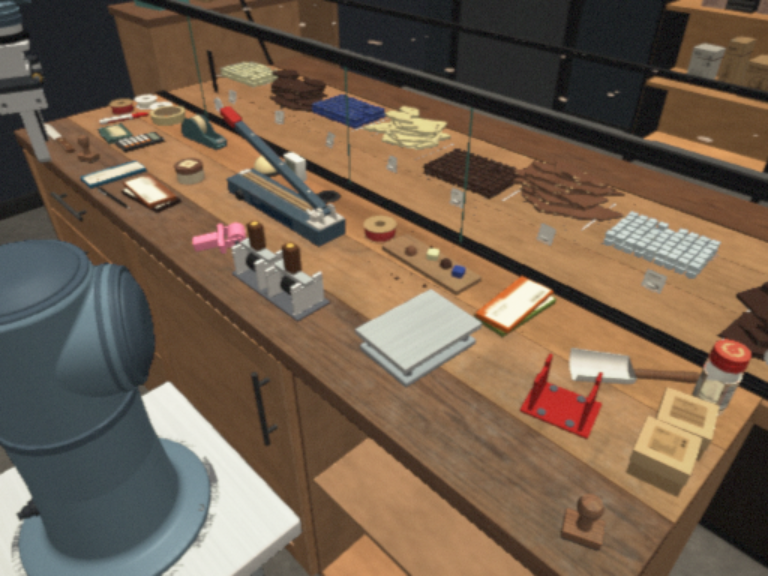

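View pics/side0.png

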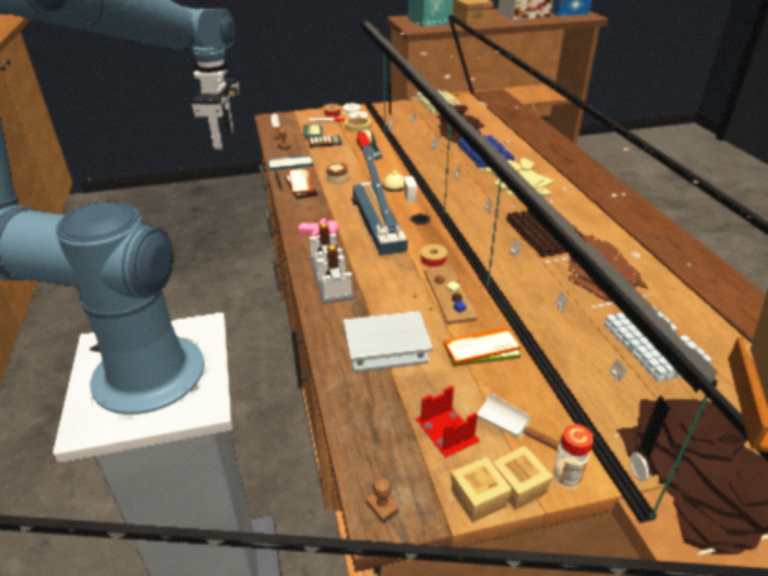

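The scene view shows the rack at about (280,275), plate at (420,330) and red stand at (562,400), all in the 768-px picture. The pink look-alike is at (220,235). Next I take coarse positions from depth, then top views with the wrist camera.

```bash
cat > h.py <<'E'
import numpy as np, cv2, pickle
from scipy.spatial.transform import Rotation as R
def cloud(im,T=None):
    T=im["cam_to_world"] if T is None else T
    v,u=np.mgrid[0:384,0:512]; d=im["depth"]
    P=np.stack([(u-im["cx"])/im["fx"]*d,-(v-im["cy"])/im["fy"]*d,-d],-1)
    W=P@T[:3,:3].T+T[:3,3]; W[d<=0]=np.nan
    return W
def tool(s):
    T=np.eye(4);T[:3,:3]=R.from_rotvec(s["ee_rot"]).as_matrix();T[:3,3]=s["tool_pos"];return T
def down(yaw):  # tool z down, tool y at angle yaw+90deg.. tool x axis along yaw
    c,s=np.cos(yaw),np.sin(yaw)
    return R.from_matrix(np.array([[c,s,0],[s,-c,0],[0,0,-1]])).as_rotvec()
E
python3 - <<'E'
from h import *
from cell import optics
for n,pts in (("scene",{'plate':(420,325),'red':(562,412),'rack':(280,300),'hA':(257,235),'hB':(291,255)}),("side",{'plate':(388,335),'red':(446,430),'hA':(323,228),'hB':(333,255)})):
    W=cloud(pickle.load(open(f'pics/{n}.pkl','rb')))
    for k,(u,v) in pts.items():
        print(n,k,np.round(np.nanmedian(W[int(v/1.5)-1:int(v/1.5)+2,int(u/1.5)-1:int(u/1.5)+2].reshape(-1,3),0),1))
print(optics.get_image("wrist")["T_tool_cam"].round(3))
E
```

```text
scene plate [471.1 -51.9  43.4]
scene red [ 507.6 -286.7    4.8]
scene rack [378.3 195.3   4.4]
scene hA [396.5 265.2  99.1]
scene hB [395.  164.7 103.6]
side plate [467.2 -57.5  44.9]
side red [ 496.  -324.6   59.1]
side hA [398.1 266.3 113.3]
side hB [403.6 165.5 102. ]
[[ 1.0000e-03  9.5900e-01  2.8300e-01  8.2662e+01]
 [ 1.0000e+00 -1.0000e-03 -0.0000e+00 -4.5700e-01]
 [ 0.0000e+00  2.8300e-01 -9.5900e-01 -1.7874e+02]
 [ 0.0000e+00  0.0000e+00  0.0000e+00  1.0000e+00]]
```

```bash
python3 - <<'E'
from h import *
from cell import r,optics,solver
for i,(p) in enumerate([(400,215,260),(470,-52,260),(508,-290,260)]):
    best=None
    for yaw in (np.pi,0):
        q=solver.solve_ik(p,down(yaw)); 
        if q is not None:
            c=np.abs(np.array(q)-r.observe()["qpos"]).max(); print(yaw,np.round(q,2))
            if best is None or c<best[0]: best=(c,yaw)
    r.reach(p,down(best[1])); r.hold(0.2)
    s=r.observe(); im=optics.get_image("wrist"); im["s"]=s; pickle.dump(im,open(f'pics/w{i}.pkl','wb'))
    print(i,best[1],s["t"],s["tool_pos"],s["wrist_force"])
    W=cloud(im,tool(s)@im["T_tool_cam"]); im["W"]=W
a=[cv2.resize(pickle.load(open(f'pics/w{i}.pkl','rb'))["pixels"],(400,300)) for i in range(3)]
cv2.imwrite('pics/w.png',np.vstack([np.hstack(a[:2]),np.hstack([a[2],a[2]*0])]))
E
```

```text
3.141592653589793 [ 0.24 -0.28  1.98 -0.    1.45 -1.33]
0 [ 0.24 -0.28  1.98 -0.    1.45  1.81]
0 3.141592653589793 2.0083 [399.89408326 215.48434347 259.90295736] [0.59712226 0.08327123 0.75957868]
3.141592653589793 [-0.35 -0.23  1.94  0.    1.44 -1.92]
0 [-0.35 -0.23  1.94 -0.    1.44  1.22]
1 3.141592653589793 3.325 [470.02516933 -50.88541762 260.02178507] [-0.09959482  0.26736631  0.30002348]
3.141592653589793 [-0.71  0.05  1.67  0.    1.42 -2.28]
0 [-0.71  0.05  1.67 -0.    1.42  0.86]
2 3.141592653589793 4.525 [ 508.33639474 -288.6181296   260.35416866] [-0.07887958 -0.13677732 -0.05916185]
```

View pics/w.png

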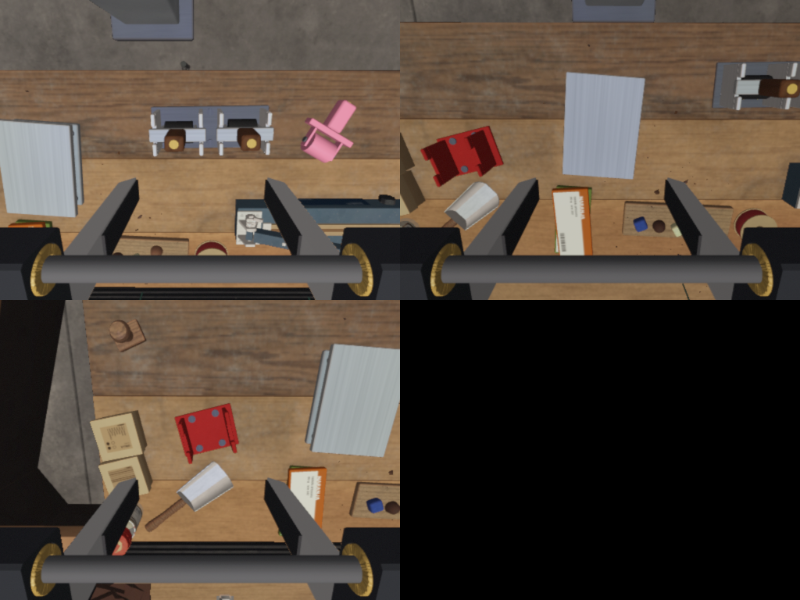

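Wrist views (400x300 tiles): the rack is upright with handles at (174,143) and (250,143); the plate is slightly turned at (605,125); the red stand, turned about 15°, is at (207,432). I'll fit these numerically.

```bash
cat >> h.py <<'E'
def rect(P):
    (c,sz,a)=cv2.minAreaRect(P[:,:2].astype(np.float32)); return np.round(c,1),np.round(sz,1),round(a,2)
E
python3 - <<'E'
from h import *
C=[]
for i in range(3):
    im=pickle.load(open(f'pics/w{i}.pkl','rb')); C.append((f'w{i}',im,cloud(im,tool(im["s"])@im["T_tool_cam"])))
for n in ("scene","side"):
    im=pickle.load(open(f'pics/{n}.pkl','rb')); C.append((n,im,cloud(im)))
def sel(W,m): return W[m & np.isfinite(W[...,2])]
for n,im,W in C:
    x,y,z=W[...,0],W[...,1],W[...,2]; hsv=cv2.cvtColor(im["pixels"],cv2.COLOR_BGR2HSV)
    tab=np.nanmedian(z[(abs(z)<8)&(x>350)&(x<560)]); print(n,'table',tab.round(2))
    pl=sel(W,(abs(z-45)<4)&(abs(x-470)<110)&(abs(y+55)<95))
    if len(pl)>800: print(' plate',rect(pl),pl[:,2].mean().round(2),len(pl))
    red=(((hsv[...,0]<8)|(hsv[...,0]>172))&(hsv[...,1]>170))
    k=red&(abs(x-505)<80)&(abs(y+290)<80)
    P=sel(W,k&(z>-3))
    if len(P)>200: print(' red',rect(P),len(P), 'top',P[:,2].max().round(1))
    P=sel(W,k&(z>20))
    if len(P)>100: print(' redup',rect(P),len(P))
    P=sel(W,(z>3.0)&(z<75)&(abs(x-385)<60)&(abs(y-215)<112)&(hsv[...,1]<100))
    if len(P)>300: print(' rack',rect(P),len(P))
    for yc in (165,265):
        P=sel(W,(z>100)&(z<125)&(abs(x-395)<30)&(abs(y-yc)<30))
        if len(P)>20: print(' handle',rect(P),P.mean(0).round(1),len(P))
E
```

```text
w0 table -0.3
 plate (array([467.8, -51.3]), array([116.7, 160.6]), 85.49) 44.7 10795
 rack (array([403.1, 228.5]), array([ 72.1, 194.6]), 0.89) 7243
 handle (array([403.7, 178.9]), array([22.2, 26. ]), 1.26) [402.  179.4 112.4] 567
 handle (array([401.7, 278.8]), array([21.4, 26.1]), 1.58) [400.4 277.6 112.1] 589
w1 table -0.35
 plate (array([467.9, -51.7]), array([116.2, 160.1]), 85.69) 44.56 12570
 red (array([ 517.2, -278.9]), array([70.9, 94.4]), 14.2) 4502 top 65.9
 redup (array([ 516.9, -279.2]), array([62.6, 76.5]), 14.49) 2256
 rack (array([403.5, 195.5]), array([ 71.9, 131.7]), 0.96) 5284
 handle (array([403.6, 177.7]), array([21.9, 26.4]), 3.57) [403.5 174.5 111.3] 751
w2 table -0.38
 plate (array([467.6, -52.3]), array([117.3, 160.3]), 86.05) 44.43 13168
 red (array([ 518.1, -279.7]), array([72.8, 94.9]), 14.11) 3491 top 65.4
 redup (array([ 516.7, -280.3]), array([62.6, 76. ]), 14.28) 802
scene table -1.27
 plate (array([466.8, -53.5]), array([117.4, 161. ]), 85.58) 43.51 2281
 red (array([ 525. , -277.7]), array([93.2, 95.6]), 14.41) 1179 top 64.3
 redup (array([ 515.3, -282. ]), array([62.7, 75.6]), 13.99) 283
 rack (array([401.5, 226.2]), array([ 72.2, 196.6]), 1.78) 1718
 handle (array([403.1, 175.8]), array([22.4, 27.6]), 0.23) [400.8 173.2 109.1] 91
 handle (array([400.8, 275.2]), array([23.2, 21.5]), 86.11) [399.4 272.2 109. ] 78
side table 0.76
 plate (array([466.4, -54.5]), array([120.5, 160. ]), 86.07) 45.56 1387
 red (array([ 517.8, -282.3]), array([75.5, 94.5]), 13.58) 1037 top 68.1
 redup (array([ 515.7, -282.2]), array([64.2, 77.6]), 13.95) 516
 rack (array([402.3, 222.4]), array([ 71.7, 194.4]), 0.63) 779
 handle (array([402.4, 176.4]), array([21.1, 26.9]), 3.95) [401.9 172.3 110.6] 49
 handle (array([401.5, 273.9]), array([22.6, 31.9]), 0.1) [401.  270.8 110.8] 44
```

```bash
cat >> h.py <<'E'
from cell import r, move_gripper, optics, solver
PL=np.array([467.8,-51.6]); PY=np.radians(-4.3)
HOME={'R':(403.6,178.4),'L':(401.7,278.3)}; HY=np.radians(1.0)
SEAT=np.array([517.1,-279.6]); SY=np.radians(14.2)
ZG=43.  # TCP above roller origin
def F(n=6):
    f=[]
    for _ in range(n): r.hold(0.02); f.append(r.observe()["wrist_force"])
    return np.mean(f,0)
def pick(k):
    x,y=HOME[k]; move_gripper(60,40)
    r.reach((x,y,150),down(np.pi+HY)); r.servo_line((x,y,30+ZG),rate=120); r.hold(.1)
    f0=F(); move_gripper(0,40); s=r.observe(); print('grip',s["width"],s["gripper_force"],s["tool_pos"])
    r.servo_line((x,y,180),rate=120); r.hold(.3); f1=F(); print('f0',f0.round(2),'f1',f1.round(2),r.observe()["width"])
def test():
    d=np.array([np.cos(PY),np.sin(PY)]); a=PL-56*d
    r.reach((*a,180),down(np.pi+PY)); r.servo_line((*a,63+ZG+6),rate=120); r.hold(.3); b=F(10); print('bias',b.round(2))
    z=63+ZG+6
    while z>63+ZG-9:
        z-=0.7; r.servo_line((*a,z),rate=20); f=F(5)[2]-b[2]
        if f>5: break
    print('press z',z,'f',f)
    log=[]; dz=0
    for t in np.arange(-56,57,7.):
        r.servo_line((*(PL+t*d),z),rate=40); f=F(4)-b; log.append((t,*f.round(1),r.observe()["tool_pos"][2].round(2)))
        if f[2]>9.5: z+=1; print('raise',t)
        if f[2]<1.5: z-=1; print('lower',t)
    for l in log: print(*l)
    p=PL+56*d; r.servo_line((*p,180),rate=120); print('t',r.observe()["t"],r.observe()["width"])
E
python3 - <<'E'
from h import *
pick('R')
E
```

```text
grip 25.605340668543377 40.00007450580597 [403.62452345 178.48882967  73.03478455]
f0 [ 0.1   0.1  -0.03] f1 [ 0.13  0.06 -2.38] 25.918892277299772
```

```bash
python3 - <<'E'
from h import *
test()
E
```

```text
bias [-0.19  0.06 -2.04]
press z 102.19999999999996 f 5.355459324994098
-56.0 0.1 0.6 5.3 102.27
-49.0 0.0 -0.1 6.2 102.32
-42.0 0.6 0.1 6.5 102.33
-35.0 0.5 -0.1 6.7 102.37
-28.0 1.0 -0.3 7.5 102.39
-21.0 0.7 0.1 7.1 102.29
-14.0 1.0 -0.6 6.5 102.18
-7.0 1.2 -0.6 6.1 102.15
0.0 1.6 -1.3 4.8 102.1
7.0 1.0 -1.1 4.1 102.1
14.0 1.4 -1.4 3.7 102.09
21.0 0.6 -1.4 3.0 102.12
28.0 0.9 -0.9 3.1 102.18
35.0 0.6 -0.5 3.2 102.25
42.0 0.4 -0.3 3.2 102.29
49.0 0.4 0.3 4.4 102.35
56.0 0.3 0.5 5.4 102.37
t 24.2583 25.63822026443709
```

Force swings 4.5 N sinusoidally over one turn: this roller wobbles, so it goes to the red stand.

```bash
cat >> h.py <<'E'
def place(p,yaw):
    r.servo_line((*p,30+ZG+13),rate=100); r.hold(.3); b=F()
    z=30+ZG+13
    while z>30+ZG-1.5:
        z-=1.5; r.servo_line((*p,z),rate=30); f=F(3)-b
        if f[2]>4: break
    print('seat z',z-ZG,'f',f.round(2))
    return z
E
python3 - <<'E'
from h import *
r.reach((*SEAT,180),down(np.pi+SY)); r.servo_line((*SEAT,100),rate=120); r.hold(.2)
im=optics.get_image("wrist"); cv2.imwrite('pics/p1.png',cv2.resize(im["pixels"],(768,576)))
im=optics.get_image("side"); cv2.imwrite('pics/p2.png',cv2.resize(im["pixels"][230:330,240:370],(780,600)))
print(r.observe()["t"])
E
```

```text
26.275
```

View pics/p1.png

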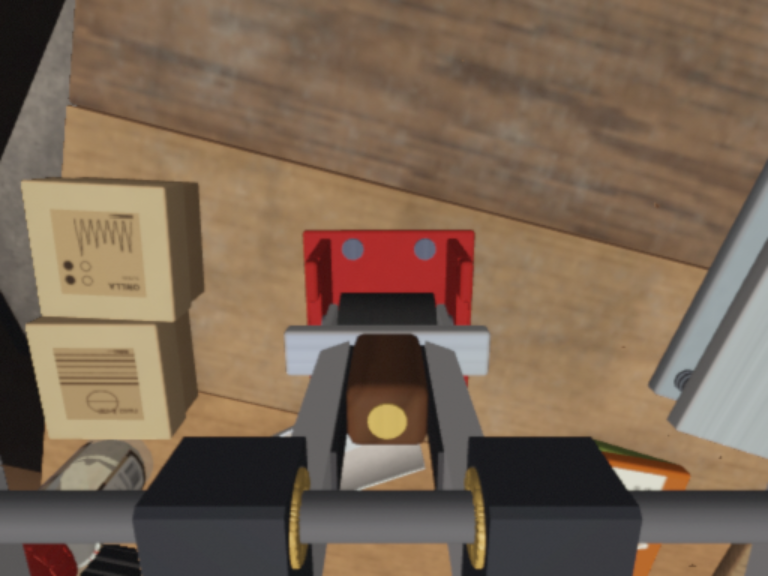

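View pics/p2.png

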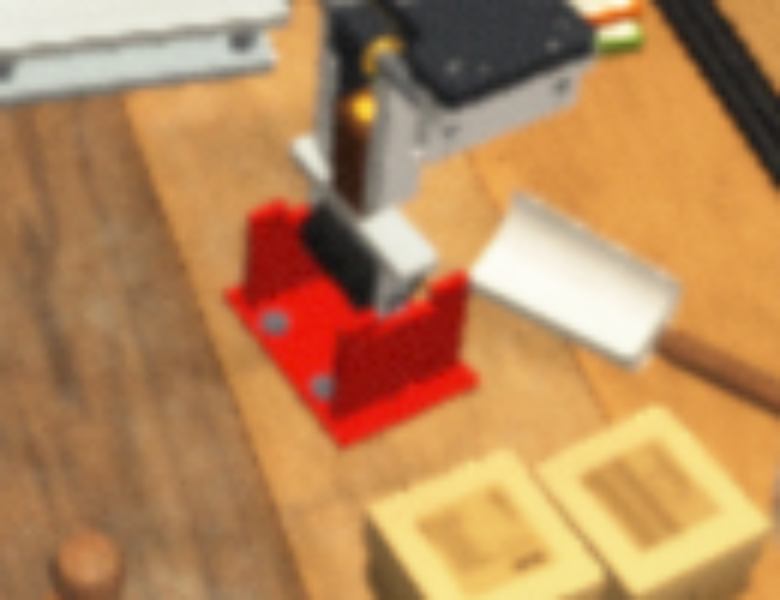

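The roller is upright. Its bar (287–488) is centred on the stand (304–474), so I lower it.

```bash
python3 - <<'E'
from h import *
z=place(SEAT,SY)
print(r.observe()["tool_pos"],r.observe()["t"])
if z-ZG<32:
    move_gripper(50); r.hold(.1); r.servo_line((*SEAT,130),rate=120); r.servo_line((SEAT[0]-60,SEAT[1]+70,230),rate=150); r.hold(.2)
s=r.observe(); im=optics.get_image("wrist"); im["s"]=s; pickle.dump(im,open('pics/e.pkl','wb'))
cv2.imwrite('pics/e1.png',cv2.resize(im["pixels"],(768,576))); print(s["t"])
im=optics.get_image("side"); cv2.imwrite('pics/e2.png',cv2.resize(im["pixels"][230:330,240:370],(780,600)))
im=pickle.load(open('pics/e.pkl','rb')); W=cloud(im,tool(s)@im["T_tool_cam"]); z=W[...,2]
near=(np.hypot(W[...,0]-SEAT[0],W[...,1]-SEAT[1])<40)
P=W[near&(z>100)]; print('handle top',rect(P),np.percentile(P[:,2],[50,95]))
P=W[near&(abs(z-64)<5)]; print(rect(P) if len(P) else None,len(P))
E
```

```text
seat z 28.0 f [-3.81  2.98 13.45]
[ 517.49610758 -279.85691896   73.00411051] 29.9667
32.55
handle top (array([ 516.9, -280.3]), array([21.5, 25.9]), 15.38) [112.92926548 115.09654954]
(array([ 515.4, -279.9]), array([45.6, 79.6]), 17.22) 972
```

View pics/e1.png

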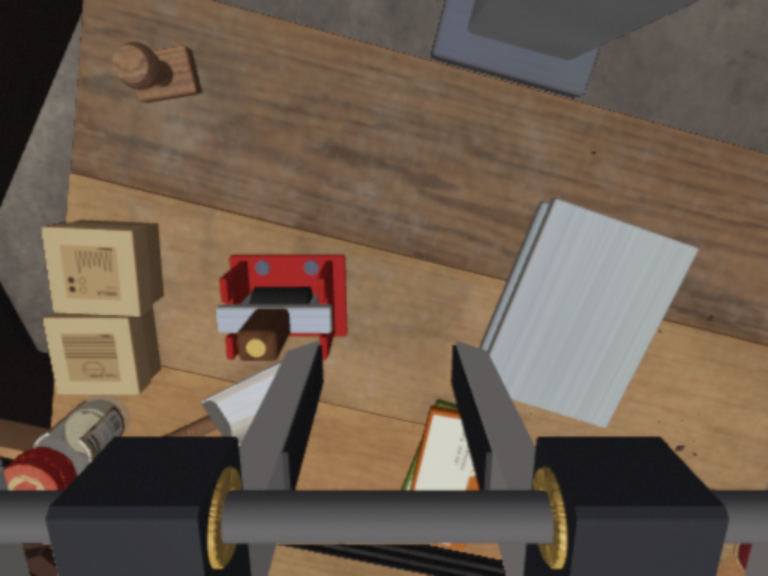

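View pics/e2.png

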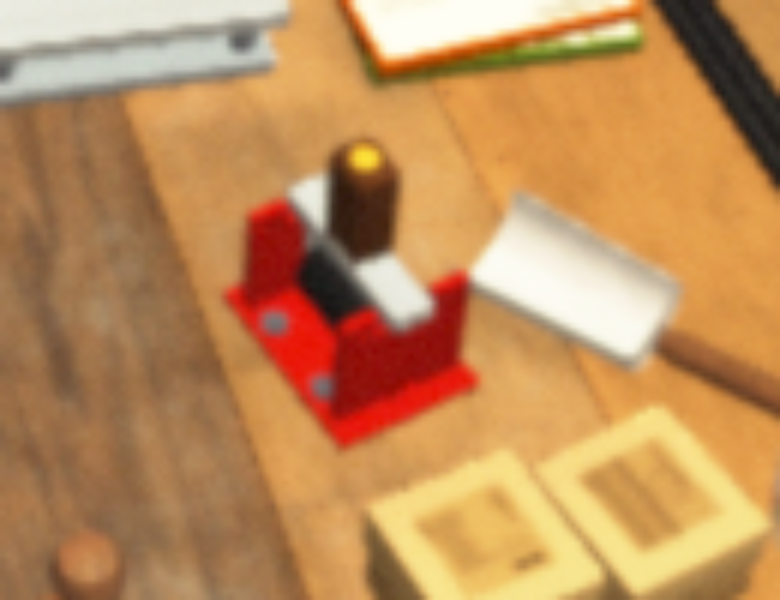

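The roller sits in both notches of the red stand: handle top at 114 mm, axle within 1 mm of the seat. The other roller was never touched, and the gripper is clear.

```bash
python3 - <<'E'
from cell import r
r.hold(.3); print(r.finish_job())
E
```

```text
the job is handed in; nothing more can be done
None
```

The wobbling roller, taken from the rack's right (−y) seat, swung 4.5 N over one turn on the plate (peak 7.5 N) and now hangs in the red stand; the other, untested and untouched, still hangs in the rack, and the job was handed in at about 33 s with no verdict returned.

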